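# Set up the salt cellar for serving

## Robot

A 6-joint arm with a two-finger parallel gripper is mounted at the origin on the work surface. World frame = base frame: x ahead of the robot, y to its left, z up, the work surface at z = 0. Lengths are in m, angles in rad, forces in N, time in s.
With the tool pointing down it reaches from about 0.25 to 0.725 m from the base axis. Payload 9.7 kg.
Tool frame: the origin (TCP) lies between the finger pads; the fingertips stand 19 mm ahead of it and the grasp point (between the pads) is the TCP (manip.tips_ahead is the distance from the TCP to the fingertips, in m); x points along the fingers, y is the direction in which the jaws open and shut, and the axes are right-handed (so a half turn about x gives the same grasp; the last joint's range is limited). The gripper opens to 85 mm and grips with 20 to 120 N. Pads are 22 mm wide; open, the fingers measure 114 mm over their backs; the gripper's body (76 mm by 85 mm) begins 54 mm behind the grasp point. The pads swing forward as they close: fully open they stand 13 mm farther back than shut.
Start: joints at [1.266, 0.087, 0.176, 1.66, 0, 1.571], TCP at [0.165, 0.525, 0.25] pointing down, gripper open.
Joint ranges: [-3.13, 3.13], [-0.85, 1.81], [-1.15, 1.24], [-2.2, 2.28], [-1.44, 1.52], [-3.14, 3.14]. Speed limits (rad/s): [2.22, 2.22, 2.57, 3.14, 3.14, 3.14].

## Interface

Orientations are given as a unit quaternion [w, x, y, z].
In Python, from station import readout, eyes, workorder, manip gives the robot as it stands.
- The arm moves only by the tool send_rows, never from a script. Its argument "deltas" is a list of rows, each a list of 7 numbers: the finger opening in m, from 0 to 0.0854, then the shift along the tool's x, y, z in m, then the turn, a rotation vector about the tool's x, y, z in degrees. A call has 1 to 20 rows; each row shifts and turns the commanded pose from where the row before left it, along the tool's axes as they then stand; what a row does not reach is not made up. A row lasts 1/10 s, in which the tool goes at most 50 mm and 8.59 degrees, less where a joint would pass 70% of its speed; a pose out of reach is approached as far as the arm can. A call with a gripper value outside its range is refused whole. The fingers move at their own pace and stop on an object; "newtons" is the grip in N (left out, the last holds). Time passes only in rows, so rows that do not move let the fingers close. It gives the time, the measured TCP pose, the force and the opening at its end, in the units of the state.
- readout.read_state(): the state, without advancing time (a new reading comes with each control period).
- eyes.read_camera(name): name is "scene" or "top"; returns a dict with "img" (420x560x3 uint8, blue, green, red), "fov_y" (degrees; the focal length in pixels is half the picture's height over the tangent of half this angle, whatever the lens; pixels are square), "cx", "cy" (the principal point, pixels), "D" ([k1, k2, p1, p2, k3] as OpenCV has them; the pictures are not rectified), "origin" and "rotation" of the camera in the world. Camera axes: x right, y down, z forward; pixel columns grow to the right and rows downward; lengths in m; the calibration is good to about 2 mm. A picture is of the moment at which its call begins. There is no depth.
- workorder.finish_job(): hands the job in, once; it reports no verdict.
Trained networks look in the newest picture that a camera, given by its name, has taken for a name from the list of things; names that differ only in an ending like _2 or _b are one class to them, and where a whole thing is asked for, a point or a joint stands for the part that bears it (a point fixed in the world has none). Each returns a list of dicts, best first, with "score" (0 to 1); they miss things now and then, are a little off and sometimes report something else, mostly with a low value. They report only what shows in the picture. A call takes as long as a camera call. They do not tell look-alikes from the thing itself.
- eyes.masks_of(camera, thing): "pixels" (420x560 bool, what is visible of it) and "rect" ([left, top, right, bottom] in pixels, round what is visible of it).
The state is a dict: "t": time; "joints": joint angles; "qvel": joint speeds; "joint_efforts": joint torques, N m; "position": TCP position; "ee_rot": TCP orientation; "ft_force": force on the tool from outside, world axes, zero at the start; "ft_torque": the same for the moment, N m; "gripper_width": opening from 0.0 (shut) to 1.0 (fully open).
Only numpy, scipy, OpenCV 4.12 (cv2) and the standard library are available. Lean on these libraries where they do the work, as an engineer would, in place of code of your own. Each camera call takes 0.05 s, during which the arm holds its last target. There are 200 camera calls.

## Task

Set the salt cellar up for serving. Raise its bamboo lid upright on its hinge, lift it straight up off the pin, and stand it on its hinge end in the green upright slot of the tray; then set the round-bottomed blue salt cup into the cellar's hollow so that it sits centred, level and fully down. Lower lid and cup into place rather than dropping them, let go of both, and leave the other things in the drawer where they are.

Things in the scene. Friction and masses are not known exactly. Their poses are not given: they have to be found in the camera images.
- drawer: fixed shallow white drawer on the worktop, 330 x 556 mm, walls 55 mm, front panel 60 mm high. Origin: underside, near its middle; x away from the front panel (with bar handle), z up. Grey tray floor 8 mm above it, ribs 18 mm high. Near row: four cells along y with the blue cup and three bystanders in any order. Far row: cellar and green stand on either side, grater between.
- cellar_mouth (a point): centre of the round top rim of the pale glazed (slippery) stoneware salt cellar, fixed in the drawer, 42 mm high above the tray floor, rim diameter 74 mm. Its hollow is a 45 degree cone, 54 mm wide at the rim and 18 mm deep. x points from here to the hinge, y is parallel to the hinge pin, z up.
- cellar_pin (a point): middle of the cellar's hinge pin: a fixed level steel rod, diameter 6 mm, along the cellar's y, held at its ends by two posts at y = +-30 mm whose tops are 4 mm above the pin's axis. It lies 48 mm in +x from the rim's centre and 5 mm above the rim. Same axes as cellar_mouth.
- cellar_seat (a point): where the cup's point cup_center is when the cup sits home in the hollow: on the cellar's axis, 11.9 mm above the rim. Same axes as cellar_mouth.
- lid: loose bamboo lid, 60 g, lying closed on the cellar's rim: a disc 74 mm in diameter, 7 mm thick, with tongue and hinge forks, 132 mm long over all. Origin: centre of the disc's underside. x from tongue to hinge, y along the hinge, z out of the upper face. Closed: z up. Raised upright: x down, tongue on top, z pointing away from the cellar.
- lid_grip (a point): centre of the dark cross-button on the lid's tongue, where to grip the lid: 24 mm wide along the lid's y (grip across this), 9 mm in diameter, so the lid can pivot between the pads. It is 68 mm from the disc's centre, 31 mm outside the disc's edge; the tongue, 18 mm wide, ends 8 mm past it. Axes as lid.
- lid_hinge (a point): point of the lid on the hinge axis, midway between its two forks, 116 mm in +x and 1.5 mm in +z of lid_grip. The forks straddle the pin with 2 mm play; each is 18 mm thick along z and ends, open, 8 mm past this point in +x, so the upright lid lifts straight up off the pin (free after 11 mm). Nothing holds the lid up: it falls if let go. Axes as lid.
- slot_floor (a point): centre of the floor of the slot in the green lid stand, fixed in the tray, 4 mm above the tray floor. The slot is open at the top, 26 mm wide along x, 92 mm long along y and 46 mm deep; z up. The lid stands in it on its fork ends, its y along the slot (either way round), and may lean on a wall.
- cup_center (a point): centre, half-way up, of the loose blue ceramic salt cup, about 160 g, 56 mm high, open at the top. Its foot is a dome of 24 mm radius, 16 mm deep; above that a flat shoulder and a straight wall 60 mm in diameter, 40 mm high. Weighted low, it rights itself; z up. Seated, the dome is centred by the hollow and the shoulder rests on the cellar's wider rim, so grip the wall near its top.
- grinder: bystander: stainless pepper grinder, diameter 42, 78 mm high; origin: centre of its underside
- jar: bystander: closed frosted glass jar, diameter 54, 72 mm high; origin: centre of its underside
- infuser: bystander: steel tea infuser, diameter 46, 72 mm high with its knob; origin: centre of its underside
- grater: bystander: black nutmeg grater lying along the drawer's x, 146 x 26 x 12 mm; origin: under its middle
There are look-alikes about, which are no part of the job. Of the things shaped like the lid, the wooden one is meant.

How it is judged:
By the outcome, as a careful person would: the job done as asked, in the order asked, and still so for the second after the job is handed in, with the robot touching nothing.
It also fails if it takes over 72 s, if anything falls off the work surface, if the arm or the gripper's body presses on something with over 40 N, if the wrist force passes 120 N, or if a joint passes its speed limit or range.

## Working session

There is one attempt and no reset: what is moved stays moved. The work goes in short steps, Python scripts to look and compute and a tool call to move; the robot and the scene stay as the last step left them, time stands still between calls to the robot, and variables do not carry over. Pictures are saved under pics/ and viewed, about 8 in all and at most 12, crops included, and the job is handed in when it is done.

Besides the shell and the picture viewer there is one more tool, called after "Request:" as name(argument=value, ...) on one line, values as JSON. send_rows: Moves the arm, as the interface text tells. Its arguments: {"type":"object","properties":{"deltas":{"type":"array"},"newtons":{"type":"number"}},"required":["deltas"]}

```bash
ls; mkdir -p pics; python3 - <<'E'
from station import readout, eyes, workorder, manip
import cv2,numpy as np
print(readout.read_state(), manip.tips_ahead)
for n in("scene","top"):
    c=eyes.read_camera(n); cv2.imwrite(f"pics/{n}0.png",c["img"]); c.pop("img"); print(n,c)
    for t in("lid","lid_grip","cup_center","drawer","cellar_mouth","slot_floor","grater","jar","infuser","grinder"):
        try: print(t,[(round(m["score"],2),m["rect"]) for m in eyes.masks_of(n,t)])
        except Exception as e: print(t,e)
E
```

```text
pics
{'t': 0.0, 'joints': array([ 1.26597331e+00,  8.74777857e-02,  1.75122030e-01,  1.65979691e+00,
       -1.36678484e-05,  1.57080805e+00]), 'qvel': array([-0.00092462, -0.00028551, -0.00090778, -0.00164944,  0.00184587,
        0.00090231]), 'joint_efforts': array([-1.49419238e-04, -5.20390928e+01,  4.64798641e+01,  1.64635474e-02,
       -1.45087442e-04,  6.87947107e-06]), 'position': array([0.16501029, 0.52444826, 0.2495671 ]), 'ee_rot': array([ 0.69884107,  0.10688381,  0.69897712, -0.10783323]), 'ft_force': array([-0.44398907, -0.18025373,  0.12745183]), 'ft_torque': array([-0.03379084, -0.00584519,  0.01524255]), 'gripper_width': 1.0007828551731528} 0.019
scene {'fov_y': 43.076660730144006, 'cx': 274.54361804501326, 'cy': 202.2608103189613, 'D': array([-0.14024151,  0.        ,  0.        ,  0.        ,  0.        ]), 'origin': array([ 1.32939619, -0.36685523,  0.80586559]), 'rotation': array([-0.38300475,  0.78033719,  0.44559925, -0.21406201])}
lid [(0.94, [295.9, 126.9, 324.7, 155.1]), (0.87, [277.1, 321.8, 323.9, 383.3]), (0.84, [403.7, 221.0, 461.5, 241.9]), (0.8, [353.
[... 1119 characters left out ...]
 205.4]), (0.69, [314.4, 69.9, 346.5, 120.9]), (0.56, [131.8, 301.7, 176.8, 354.3]), (0.55, [261.4, 151.9, 290.1, 161.4])]
lid_grip [(0.96, [132.3, 188.4, 172.4, 234.1]), (0.87, [131.7, 119.0, 177.1, 156.9]), (0.77, [312.3, 69.4, 345.3, 120.6]), (0.74, [254.9, 153.9, 288.3, 206.4]), (0.73, [129.5, 302.3, 173.2, 352.2])]
cup_center [(0.74, [273.5, 224.8, 300.3, 251.7])]
drawer [(0.82, [193.2, 130.2, 436.9, 294.7])]
cellar_mouth [(0.52, [261.0, 153.8, 289.2, 164.0])]
slot_floor [(0.8, [343.2, 178.0, 387.5, 202.3])]
grater [(0.62, [312.9, 155.3, 324.0, 210.6])]
jar [(0.71, [319.8, 232.0, 345.6, 259.4])]
infuser [(0.66, [238.6, 221.3, 254.5, 243.3])]
grinder [(0.9, [370.3, 238.7, 388.1, 257.8])]
```

```bash
python3 - <<'E'
import cv2,numpy as np
a=cv2.imread("pics/top0.png");b=cv2.imread("pics/scene0.png")
cv2.imwrite("pics/a1.png",cv2.resize(a[120:310,185:445],None,fx=3,fy=3,interpolation=cv2.INTER_CUBIC))
cv2.imwrite("pics/b1.png",cv2.resize(b[160:350,90:390],None,fx=2.6,fy=2.6,interpolation=cv2.INTER_CUBIC))
E
```

```text
(no output)
```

View pics/top0.png

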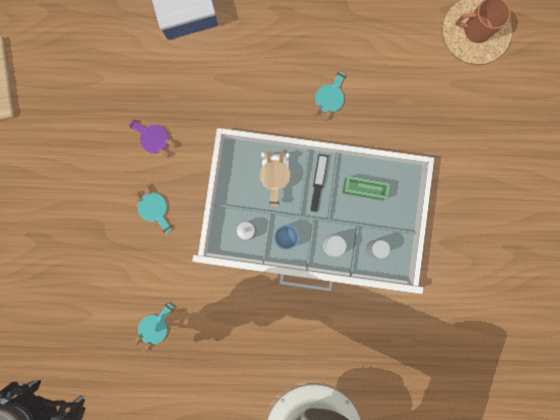

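View pics/a1.png

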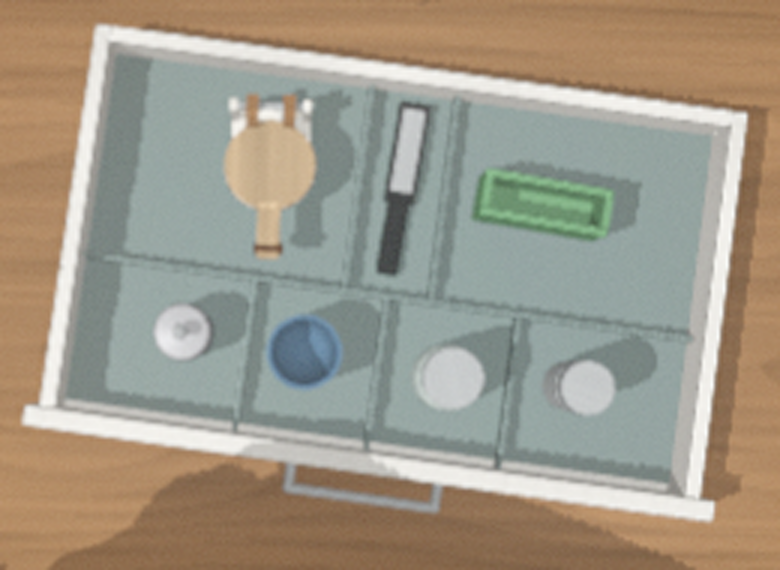

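View pics/b1.png

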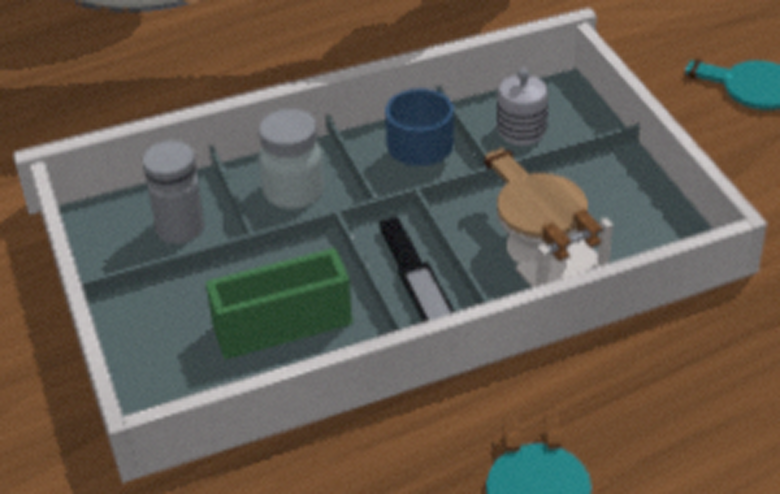

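The wooden lid is on the cellar at top-view pixel (274,175). Its look-alikes are purple at (152,138) and teal at (152,207), (152,328) and (330,97). The close crop confirms the bamboo one, with its button at about (274,203). The blue cup is at (286,237) and the green slot at (366,188). Next I'll fit models to silhouettes in both cameras.

```bash
cat > fit.py <<'E'
import cv2,numpy as np
from scipy.optimize import minimize
from scipy.spatial.transform import Rotation as R
S=4
class Cam:
    def __init__(s,c):
        im=c["img"];h,w=im.shape[:2];f=h/2/np.tan(np.radians(c["fov_y"]/2))
        K=np.array([[f,0,c["cx"]],[0,f,c["cy"]],[0,0,1]])
        s.K=K.copy();s.K[:2]*=S;s.K[:2,2]+=(S-1)/2
        m=cv2.initUndistortRectifyMap(K,c["D"],None,s.K,(w*S,h*S),cv2.CV_32FC1)
        s.im=cv2.remap(im,*m,cv2.INTER_CUBIC).astype(int)
        q=c["rotation"];s.R=R.from_quat([q[1],q[2],q[3],q[0]]).as_matrix();s.o=c["origin"]
    def proj(s,P):
        p=(np.atleast_2d(P)-s.o)@s.R@s.K.T
        return p[:,:2]/p[:,2:]
    def ray(s,uv,z):
        d=s.R@np.linalg.solve(s.K,[uv[0],uv[1],1]);return s.o+d*(z-s.o[2])/d[2]
def cyl(c,r,z0,z1):
    a=np.linspace(0,2*np.pi,48)
    return np.array([[c[0]+r*np.cos(t),c[1]+r*np.sin(t),z] for z in(z0,z1) for t in a])
def box(x0,x1,y0,y1,z0,z1):
    return np.array([[x,y,z] for x in(x0,x1) for y in(y0,y1) for z in(z0,z1)])
def sil(cam,parts,shape):
    m=np.zeros(shape,np.uint8)
    for p in parts:
        h=cv2.convexHull(cam.proj(p).astype(np.float32))
        cv2.fillPoly(m,[np.round(h*16).astype(np.int32)],1,shift=4)
    return m
def place(parts,x,y,th,z=0):
    c,s=np.cos(th),np.sin(th)
    return [p@np.array([[c,s,0],[-s,c,0],[0,0,1]])+[x,y,z] for p in parts]
def fit(cams,masks,model,p0,step):
    def cost(p): return sum(np.sum(sil(c,model(p),m.shape)!=m)/max(1,m.sum()) for c,m in zip(cams,masks))
    sx=np.vstack([p0]+[np.array(p0)+np.eye(len(p0))[i]*step[i] for i in range(len(p0))])
    r=minimize(cost,p0,method="Nelder-Mead",options=dict(initial_simplex=sx,xatol=1e-5,fatol=1e-5,maxiter=300))
    return r.x,r.fun
def roi(cam,m,rect):
    k=np.zeros(m.shape,np.uint8);l,t,r,b=[int(v*S) for v in rect];k[t:b,l:r]=1
    m=(m&(k>0)).astype(np.uint8);n,lab,st,_=cv2.connectedComponentsWithStats(m)
    return (lab==1+np.argmax(st[1:,4])).astype(np.uint8)
wood=lambda i:(i[...,2]-i[...,0]>22)
green=lambda i:(i[...,1]-i[...,2]>35)
blue=lambda i:(i[...,0]-i[...,2]>28)
# lid in cellar_mouth frame (z=0 at rim)
LID=[cyl((0,0),.037,0,.007),box(-.076,0,-.009,.009,0,.007),box(-.0725,-.0635,-.012,.012,0,.008)]
E
cat > m1.py <<'E'
from fit import *
from station import eyes
rects=dict(top=dict(lid=(250,150,295,213),slot=(335,170,395,212),cup=(265,218,308,260)),
 scene=dict(lid=(270,205,330,262),slot=(160,245,235,305),cup=(230,185,272,230)))
C={n:Cam(eyes.read_camera(n)) for n in rects}
def masks(n,f,k):return roi(C[n],f(C[n].im),rects[n][k])
M={k:{n:masks(n,f,k) for n in C} for k,f in(("lid",wood),("slot",green),("cup",blue))}
fork=[box(.02,.056,s*.014-.005,s*.014+.005,-.003,.014) for s in(-1,1)]
mod=dict(
 lid=(lambda p:place(LID+fork,p[0],p[1],p[2],.05),.057,3),
 slot=(lambda p:place([box(-.013-p[3],.013+p[3],-.046-p[3],.046+p[3],.008,.058)],*p[:3]),.04,4),
 cup=(lambda p:[cyl(p,.030,.024,.064),cyl(p,.018,.010,.024)],.04,2))
for k,(f,z,n) in mod.items():
    v,u=np.nonzero(M[k]["top"]);g=C["top"].ray((u.mean(),v.mean()),z)
    p0=[g[0],g[1],-.1,.004][:n]
    for ns in(["top"],["scene"],["top","scene"]):
        best=min((fit([C[a] for a in ns],[M[k][a] for a in ns],f,[*p0[:2]]+([t]+p0[3:] if n>2 else []),[.006,.006,.06,.002][:n]) for t in((-.2,-.1,0) if n>2 else (0,))),key=lambda r:r[1])
        print(k,ns,best[0].round(4),round(best[1],3))
    for a in C:
        m=sil(C[a],f(best[0]),M[k][a].shape);l,t,r,b=[int(x*S) for x in rects[a][k]]
        o=C[a].im.clip(0,255).astype(np.uint8).copy()
        cv2.drawContours(o,cv2.findContours(m,0,1)[0],-1,(0,0,255),1)
        cv2.drawContours(o,cv2.findContours(M[k][a],0,1)[0],-1,(255,255,0),1)
        cv2.imwrite(f"pics/o_{k}_{a}.png",o[t:b,l:r])
ims=[cv2.resize(cv2.imread(f"pics/o_{k}_{a}.png"),(260,260)) for a in C for k in mod]
cv2.imwrite("pics/ov.png",np.vstack([np.hstack(ims[:3]),np.hstack(ims[3:])]))
E
python3 m1.py
```

```text
lid ['top'] [0.6349 0.1139 0.001 ] 0.039
lid ['scene'] [0.6346 0.1112 0.0068] 0.107
lid ['top', 'scene'] [ 0.6345  0.113  -0.0024] 0.206
slot ['top'] [ 0.6112 -0.1123 -0.1487  0.0035] 0.16
slot ['scene'] [ 0.5914 -0.0796  0.1412 -0.0129] 1.699
slot ['top', 'scene'] [ 0.5965 -0.0876 -0.1763 -0.0131] 2.706
cup ['top'] [0.484  0.0823] 0.02
cup ['scene'] [0.4832 0.0805] 0.094
cup ['top', 'scene'] [0.484  0.0817] 0.145
```

View pics/ov.png

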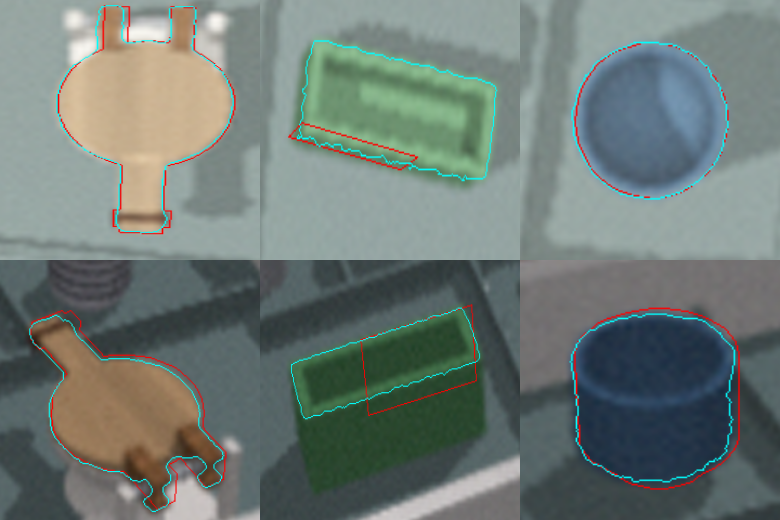

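```bash
cat > m2.py <<'E'
from fit import *
from station import eyes,readout
r=dict(top=(335,170,395,212),scene=(160,245,235,290))
C={n:Cam(eyes.read_camera(n)) for n in r}
M={n:roi(C[n],green(C[n].im),r[n]) for n in C}
M={n:cv2.morphologyEx(cv2.drawContours(m*0,[cv2.convexHull(np.vstack(cv2.findContours(m,0,1)[0]))],-1,1,-1),1,np.ones((3,3))) for n,m in M.items()}
f=lambda p:place([box(-.013-p[3],.013+p[3],-.046-p[3],.046+p[3],.0575,.058)],*p[:3])
for ns in(["top"],["scene"],["top","scene"]):
    b=min((fit([C[a] for a in ns],[M[a] for a in ns],f,[.611,-.112,t,.004],[.006,.006,.06,.002]) for t in(-.2,-.1)),key=lambda x:x[1])
    print(ns,b[0].round(4),round(b[1],3))
s=readout.read_state();q=s["ee_rot"];print(R.from_quat([*q[1:],q[0]]).as_matrix().round(3),s["position"],s["t"])
E
python3 m2.py
```

```text
['top'] [ 0.6085 -0.1084 -0.1482  0.0083] 0.031
['scene'] [ 0.6107 -0.114  -0.1608  0.0067] 0.02
['top', 'scene'] [ 0.6102 -0.1113 -0.1477  0.0067] 0.202
[[-0.     0.3    0.954]
 [ 0.     0.954 -0.3  ]
 [-1.     0.    -0.   ]] [0.16503055 0.52465649 0.25030673] 1.3
```

Request:
send_rows(deltas=[[0.05, 0, 0, 0, -5.85, 0, 0], [0.05, 0, 0, 0, -5.85, 0, 0], [0.05, 0, 0, 0, -5.85, 0, 0], [0.05, 0, -0.02, 0.02, 0, 0, 0], [0.05, 0, -0.03, 0.03, 0, 0, 0], [0.05, 0, -0.03, 0.03, 0, 0, 0]], newtons=35)

```text
t: 1.9
position: [0.2456, 0.444, 0.2501]
ee_rot: [0.707, -0.001, 0.707, 0.001]
ft_force: [-0.5, 0.7, 0.1]
gripper_width: 0.583
```

Request:
send_rows(deltas=[[0.05, 0, -0.0331, 0.0321, 0, 0, 0], [0.05, 0, -0.0331, 0.0321, 0, 0, 0], [0.05, 0, -0.0331, 0.0321, 0, 0, 0], [0.05, 0, -0.0331, 0.0321, 0, 0, 0], [0.05, 0, -0.0331, 0.0321, 0, 0, 0], [0.05, 0, -0.0331, 0.0321, 0, 0, 0], [0.05, 0.02, -0.0331, 0.0321, 0, 0, 0], [0.05, 0.03, -0.0331, 0.0321, 0, 0, 0], [0.05, 0.03, -0.0331, 0.0321, 0, 0, 0], [0.05, 0.03, -0.0331, 0.0321, 0, 0, 0], [0.05, 0.03, 0, 0, 0, 0, 0], [0.05, 0.02, 0, 0, 0, 0, 0], [0.05, 0, 0, 0, 0, 0, 0]])

```text
t: 3.2
position: [0.5562, 0.1227, 0.0953]
ee_rot: [0.705, -0.001, 0.709, -0.0]
ft_force: [-0.0, 0.5, -0.0]
gripper_width: 0.588
```

```bash
python3 - <<'E'
from fit import *
from station import eyes,readout
s=readout.read_state();print(s["position"],s["t"])
o=[]
for n in("top","scene"):
    c=Cam(eyes.read_camera(n)); im=c.im.clip(0,255).astype(np.uint8).copy()
    for P,col in((s["position"]+[0,0,-.019],(0,0,255)),([.5667,.113,.0535],(0,255,255)),([.5667,.125,.0535],(255,0,255)),([.5667,.101,.0535],(255,0,255)),([.6827,.113,.055],(0,255,0))):
        cv2.drawMarker(im,tuple(int(v) for v in c.proj(P)[0].round()),col,0,12,1)
    u,v=c.proj([.60,.113,.09])[0].astype(int);o.append(im[v-210:v+210,u-190:u+190])
cv2.imwrite("pics/ap.png",np.hstack(o))
E
```

```text
[0.55624389 0.12267903 0.09533136] 3.2
```

View pics/ap.png

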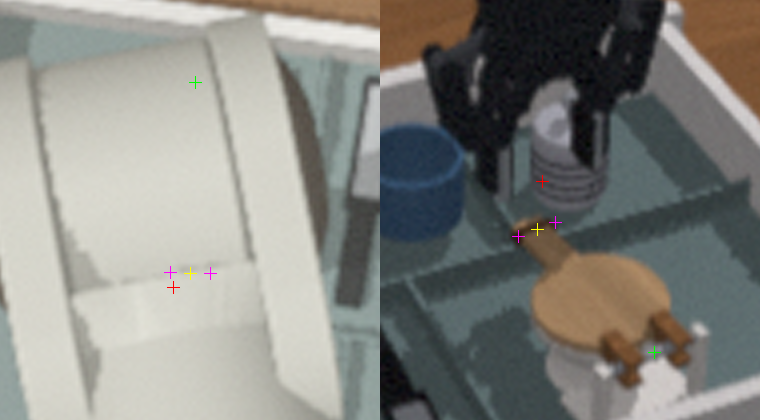

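Picture 5: the button is at crop (530,226) in the scene view, the fingertips sit just above and short of it, and the projection is within about 3 mm. Descending.

Request:
send_rows(deltas=[[0.05, 0, -0.0107, 0.0105, 0, 0, 0], [0.05, 0, 0, 0, 0, 0, 0], [0.05, 0.015, 0, 0, 0, 0, 0], [0.05, 0.015, 0, 0, 0, 0, 0], [0.05, 0.012, 0, 0, 0, 0, 0], [0.05, 0, 0, 0, 0, 0, 0]])

```text
t: 3.9
position: [0.5667, 0.1126, 0.0536]
ee_rot: [0.706, -0.001, 0.709, 0.0]
ft_force: [0.8, 0.2, 0.8]
gripper_width: 0.587
```

```bash
cat > look.py <<'E'
import sys
from fit import *
from station import eyes,readout
def look(n,P,name,w=200,h=150,z=2,marks=()):
    c=Cam(eyes.read_camera(n)); im=c.im.clip(0,255).astype(np.uint8).copy()
    for m in marks: cv2.drawMarker(im,tuple(int(v) for v in c.proj(m)[0].round()),(0,0,255),0,10,1)
    u,v=c.proj(P)[0].astype(int)
    cv2.imwrite(name,cv2.resize(im[max(0,v-h):v+h,max(0,u-w):u+w],None,fx=z,fy=z,interpolation=cv2.INTER_CUBIC))
E
python3 - <<'E'
from look import *
s=readout.read_state();print(s["position"],s["t"],s["ft_force"])
look("scene",[.60,.113,.07],"pics/g1.png",150,130,2.2,[s["position"]])
E
```

```text
[0.56665081 0.11259111 0.05362663] 3.9 [0.84423726 0.19614907 0.76881867]
```

View pics/g1.png

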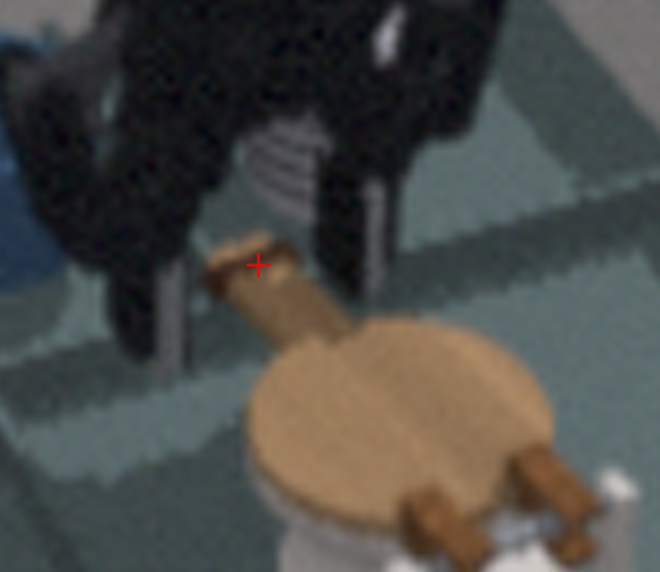

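Picture 6: the TCP marker (258,265) lies on the button between the two pads. Closing.

Request:
send_rows(deltas=[[0.015, 0, 0, 0, 0, 0, 0], [0.015, 0, 0, 0, 0, 0, 0], [0.015, 0, 0, 0, 0, 0, 0], [0.015, 0, 0, 0, 0, 0, 0], [0.015, 0, 0, 0, 0, 0, 0]], newtons=35)

```text
t: 4.45
position: [0.5685, 0.1129, 0.057]
ee_rot: [0.707, -0.0, 0.707, 0.001]
ft_force: [0.5, 0.4, 1.0]
gripper_width: 0.266
```

```bash
python3 - <<'E'
from station import readout
for i in range(3):
    s=readout.read_state();print(s["t"],s["position"].round(4),s["ft_force"].round(2),s["ft_torque"].round(3),s["gripper_width"])
import numpy as np
R=.1175;p=np.radians(np.linspace(0,90,21))
x=np.round(-R*np.cos(p),4);z=np.round(R*np.sin(p),4)
print([[.015,round(-a,4),0,round(b,4),0,0,0] for a,b in zip(np.diff(z),np.diff(x))])
E
```

```text
4.45 [0.5685 0.1129 0.057 ] [0.49 0.42 1.  ] [ 0.066 -0.098  0.053] 0.2662698616999384
4.45 [0.5685 0.1129 0.057 ] [0.49 0.42 1.  ] [ 0.066 -0.098  0.053] 0.2662698616999384
4.45 [0.5685 0.1129 0.057 ] [0.49 0.42 1.  ] [ 0.066 -0.098  0.053] 0.2662698616999384
[[0.015, np.float64(-0.0092), 0, np.float64(0.0004), 0, 0, 0], [0.015, np.float64(-0.0092), 0, np.float64(0.001), 0, 0, 0], [0.015, np.float64(-0.009), 0, np.float64(0.0018), 0, 0, 0], [0.015, np.float64(-0.0089), 0, np.float64(0.0026), 0, 0, 0], [0.015, np.float64(-0.0087), 0, np.float64(0.0031), 0, 0, 0], [0.015, np.float64(-0.0083), 0, np.float64(0.0039), 0, 0, 0], [0.015, np.float64(-0.0081), 0, np.float64(0.0045), 0, 0, 0], [0.015, np.float64(-0.0077), 0, np.float64(0.0051), 0, 0, 0], [0.015, np.float64(-0.0072), 0, np.float64(0.0058), 0, 0, 0], [0.015, np.float64(-0.0068), 0, np.float64(0.0062), 0, 0, 0], [0.015, np.float64(-0.0062), 0, np.float64(0.0068), 0, 0, 0], [0.015, np.float64(-0.0058), 0, np.float64(0.0072), 0, 0, 0], [0.015, np.float64(-0.0051), 0, np.float64(0.0077), 0, 0, 0], [0.015, np.float64(-0.0045), 0, np.float64(0.0081), 0, 0, 0], [0.015, np.float64(-0.0039), 0, np.float64(0.0083), 0, 0, 0], [0.015, np.float64(-0.0031), 0, np.float64(0.0087), 0, 0, 0], [0.015, np.float64(-0.0026), 0, np.float64(0.0089), 0, 0, 0], [0.015, np.float64(-0.0018), 0, np.float64(0.009), 0, 0, 0], [0.015, np.float64(-0.001), 0, np.float64(0.0092), 0, 0, 0], [0.015, np.float64(-0.0004), 0, np.float64(0.0092), 0, 0, 0]]
```

Request:
send_rows(deltas=[[0.015, -0.0092, 0, 0.0004, 0, 0, 0], [0.015, -0.0092, 0, 0.001, 0, 0, 0], [0.015, -0.009, 0, 0.0018, 0, 0, 0], [0.015, -0.0089, 0, 0.0026, 0, 0, 0], [0.015, -0.0087, 0, 0.0031, 0, 0, 0], [0.015, -0.0083, 0, 0.0039, 0, 0, 0], [0.015, -0.0081, 0, 0.0045, 0, 0, 0], [0.015, -0.0077, 0, 0.0051, 0, 0, 0], [0.015, -0.0072, 0, 0.0058, 0, 0, 0], [0.015, -0.0068, 0, 0.0062, 0, 0, 0]])

```text
t: 5.45
position: [0.6031, 0.1128, 0.1402]
ee_rot: [0.707, -0.001, 0.707, 0.001]
ft_force: [0.0, 0.1, -1.9]
gripper_width: 0.263
```

```bash
python3 - <<'E'
from look import *
s=readout.read_state();print(s["position"],s["t"],s["ft_force"])
look("scene",[.64,.113,.09],"pics/g2.png",150,130,2.2,[s["position"]])
E
```

```text
[0.60312659 0.11282303 0.14019956] 5.45 [ 0.01815718  0.12270822 -1.91570779]
```

View pics/g2.png

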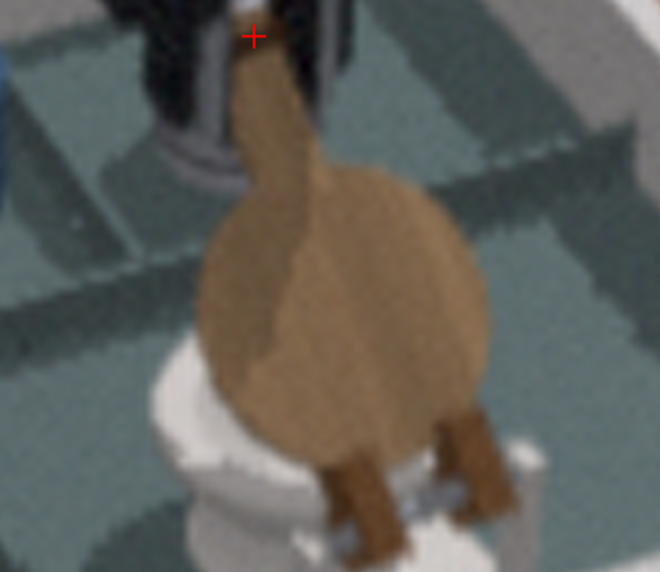

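Picture 7: the lid is at about 45° with both forks still on the pin at (340,540) and (455,495), and forces are low. Continuing the arc.

Request:
send_rows(deltas=[[0.015, -0.0062, 0, 0.0068, 0, 0, 0], [0.015, -0.0058, 0, 0.0072, 0, 0, 0], [0.015, -0.0051, 0, 0.0077, 0, 0, 0], [0.015, -0.0045, 0, 0.0081, 0, 0, 0], [0.015, -0.0039, 0, 0.0083, 0, 0, 0], [0.015, -0.0031, 0, 0.0087, 0, 0, 0], [0.015, -0.0026, 0, 0.0089, 0, 0, 0], [0.015, -0.0018, 0, 0.009, 0, 0, 0], [0.015, -0.001, 0, 0.009, 0, 0, 0], [0.015, -0.0004, 0, 0.0065, 0, 0, 0], [0.015, 0, 0, 0, 0, 0, 0], [0.015, 0, 0, 0, 0, 0, 0]])

```text
t: 6.7
position: [0.6827, 0.1129, 0.1738]
ee_rot: [0.707, -0.001, 0.707, 0.0]
ft_force: [-1.6, -1.3, -1.2]
gripper_width: 0.262
```

```bash
python3 - <<'E'
from look import *
s=readout.read_state();print(s["position"],s["t"],s["ft_force"],s["ft_torque"])
look("scene",[.68,.113,.10],"pics/g3.png",150,130,2.2,[s["position"],[.6827,.113,.055],s["position"]+[.0015,0,-.116]])
E
```

```text
[0.6826828  0.1129003  0.17378794] 6.7 [-1.64893172 -1.31075787 -1.20489554] [-0.04036875  0.3533542  -0.00944814]
```

View pics/g3.png

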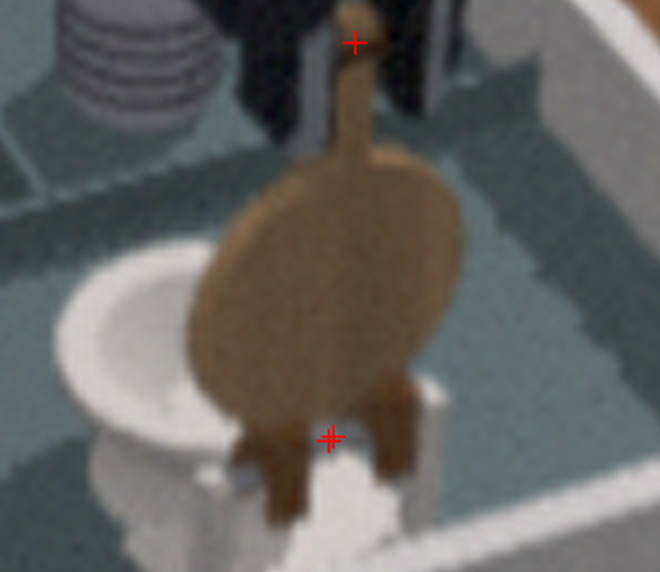

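Picture 8: the lid is upright on the pin, with the hinge at (330,440) and the button at (355,43). Lifting straight up.

Request:
send_rows(deltas=[[0.015, 0, 0, -0.001, 0, 0, 0], [0.015, -0.003, 0, 0, 0, 0, 0], [0.015, -0.004, 0, 0, 0, 0, 0], [0.015, -0.005, 0, 0, 0, 0, 0], [0.015, -0.006, 0, 0, 0, 0, 0], [0.015, -0.008, 0, 0, 0, 0, 0], [0.015, -0.01, 0, 0, 0, 0, 0], [0.015, -0.006, 0, 0, 0, 0, 0], [0.015, 0, 0, 0, 0, 0, 0], [0.015, 0, 0, 0, 0, 0, 0]])

```text
t: 7.75
position: [0.682, 0.1129, 0.2161]
ee_rot: [0.707, -0.001, 0.707, 0.001]
ft_force: [-0.0, -0.4, -0.4]
gripper_width: 0.269
```

```bash
python3 - <<'E'
from look import *
s=readout.read_state();print(s["position"],s["t"],s["ft_force"],s["ft_torque"])
p=s["position"]
look("scene",p+[0,0,-.07],"pics/g4.png",150,130,2.2,[p+[.0015,0,-.116]])
E
```

```text
[0.68195121 0.11294224 0.2160748 ] 7.75 [-0.04083928 -0.37006086 -0.38877425] [-0.00383938  0.00274749 -0.05923951]
```

Request:
send_rows(deltas=[[0.015, 0, -0.015, -0.005, 0, 0, 0], [0.015, 0, -0.022, -0.007, 0, 0, 0], [0.015, 0, -0.026, -0.0085, 0, 0, 0], [0.015, 0, -0.026, -0.0085, 0, 0, 0], [0.015, 0, -0.026, -0.0085, 0, 0, 0], [0.015, 0, -0.026, -0.0085, 0, 0, 0], [0.015, 0, -0.026, -0.0085, 0, 0, 0], [0.015, 0, -0.026, -0.0085, 0, 0, 0], [0.015, 0, -0.02, -0.0065, 0, 0, 0], [0.015, 0, -0.012, -0.004, 0, 0, 0], [0.015, 0, 0, 0, 4.3, 0, 0], [0.015, 0, 0, 0, 4.3, 0, 0], [0.015, 0, 0, 0, 0, 0, 0], [0.015, 0, 0, 0, 0, 0, 0], [0.015, 0, 0, 0, 0, 0, 0]])

```text
t: 9.3
position: [0.6086, -0.1121, 0.216]
ee_rot: [0.705, 0.052, 0.705, -0.052]
ft_force: [-0.5, 0.3, -0.3]
gripper_width: 0.264
```

```bash
python3 - <<'E'
from look import *
s=readout.read_state();print(s["position"],s["t"],s["ft_force"],s["ft_torque"],s["ee_rot"])
p=s["position"]
z=np.array([np.cos(-.15),np.sin(-.15),0]);y=np.array([-z[1],z[0],0])
c=np.array([.610,-.112,.058])
look("scene",p+[0,0,-.08],"pics/g4.png",150,135,2.2,[p+z*.0015+[0,0,-.124]]+[c+a*.013*z+b*.046*y for a in(-1,1) for b in(-1,1)])
E
```

```text
[ 0.60861758 -0.1120516   0.2159743 ] 9.3 [-0.50707228  0.28419332 -0.33378186] [ 0.03749818  0.03636734 -0.00173879] [ 0.70514252  0.05180116  0.70527056 -0.05180831]
```

View pics/g4.png

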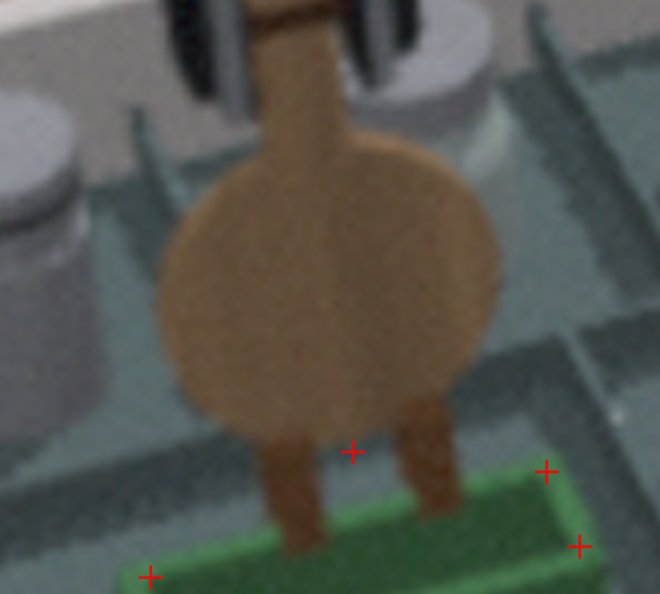

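```bash
cat > m3.py <<'E'
from fit import *
from station import eyes,readout
s=readout.read_state();p=s["position"];print(s["t"],p,s["ft_force"])
q=s["ee_rot"];T=R.from_quat([*q[1:],q[0]])
c=Cam(eyes.read_camera("scene"))
# lid in grip frame
L=[v-[-.068,0,.0035] for v in LID+[box(.03,.056,k*.014-.005,k*.014+.005,-.004,.014) for k in(-1,1)]]
u,v=c.proj(p-[0,0,.06])[0]/S
M=roi(c,wood(c.im),(u-28,v-38,u+28,v+40))
# upright: tool frame x=down => lid x=tool x, lid z = tool z
def mod(a): 
    r=T*R.from_rotvec([a[3],a[0],0]);return [r.apply(w)+p+T.apply([a[1],0,a[2]]) for w in L]
b=fit([c],[M],mod,[0,0,0,0],[.15,.004,.004,.05]);print("tilt_deg",np.degrees(b[0][[0,3]]),"dx,dz tool",b[0][1:3],b[1])
r=T*R.from_rotvec([b[0][3],b[0][0],0]);h=p+T.apply([b[0][1],0,b[0][2]])+r.apply([.124,0,.0015]);print("fork end mid",h)
o=c.im.clip(0,255).astype(np.uint8).copy()
cv2.drawContours(o,cv2.findContours(sil(c,mod(b[0]),M.shape),0,1)[0],-1,(0,0,255),1);cv2.drawContours(o,cv2.findContours(M,0,1)[0],-1,(255,255,0),1)
u,v=int(u*S),int(v*S);cv2.imwrite("pics/m3.png",cv2.resize(o[v-180:v+200,u-150:u+150],None,fx=1.5,fy=1.5))
E
python3 m3.py
```

```text
9.35 [ 0.60865997 -0.11205172  0.21598829] [-0.44646693 -0.06014849 -1.07828522]
tilt_deg [-5.51376528  4.3619831 ] dx,dz tool [ 0.00731172 -0.00313999] 0.0971681653469333
fork end mid [ 0.61869929 -0.1141159   0.08539259]
```

View pics/m3.png

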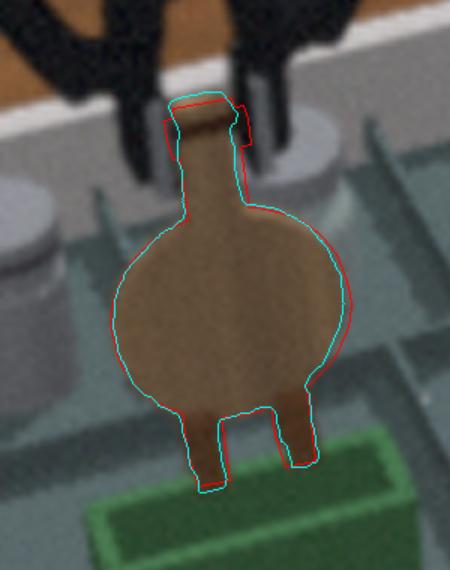

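Picture 10: the lid hangs a few degrees off vertical, forks toward +x. I'll pin the button position in the fit to get the angle.

```bash
cat > m4.py <<'E'
exec(open("m3.py").read().split("b=fit")[0])
for dx in(0,.003,.006):
    for dz in(-.003,0,.003):
        f=lambda a:mod([a[0],dx,dz,a[1]]);b=fit([c],[M],f,[0,0],[.15,.05])
        r=T*R.from_rotvec([b[0][1],b[0][0],0]);h=p+T.apply([dx,0,dz])+r.apply([.124,0,.0015])
        print(dx,dz,np.degrees(b[0]).round(1),round(b[1],3),h.round(4))
E
python3 m4.py
```

```text
9.4 [ 0.60868045 -0.11201599  0.21602822] [ 0.21003514 -0.49805836  1.0368862 ]
0 -0.003 [-11.1  11.6] 0.151 [ 0.6302 -0.1179  0.0946]
0 0 [-10.4  10.4] 0.14 [ 0.6317 -0.1178  0.0943]
0 0.003 [-7.  10.4] 0.136 [ 0.6278 -0.1165  0.0931]
0.003 -0.003 [-8.3  6. ] 0.116 [ 0.6247 -0.1155  0.0905]
0.003 0 [-6.8  6.5] 0.115 [ 0.6245 -0.1154  0.0901]
0.003 0.003 [-4.1  5.8] 0.124 [ 0.6217 -0.1146  0.0894]
0.006 -0.003 [-6.3  2. ] 0.099 [ 0.6205 -0.1141  0.0869]
0.006 0 [-3.8  3.5] 0.109 [ 0.6183 -0.1138  0.0864]
0.006 0.003 [-1.9  3.5] 0.129 [ 0.6171 -0.1135  0.0861]
```

Request:
send_rows(deltas=[[0.015, 0, 0, 0, 0, 2.5, 0], [0.015, 0, 0, 0, 0, 2.5, 0], [0.015, 0, 0, 0, 0, 0, 0], [0.015, 0, 0, 0, 0, 0, 0]])

```text
t: 9.85
position: [0.609, -0.1122, 0.2156]
ee_rot: [0.674, 0.055, 0.735, -0.05]
ft_force: [-0.4, 0.5, -0.3]
gripper_width: 0.265
```

```bash
sed -i 's/(0,.003,.006)/(.003,.006)/;s/(-.003,0,.003)/(-.003,0)/' m4.py; python3 m4.py; python3 m3.py
```

```text
9.85 [ 0.60899842 -0.11215087  0.21563082] [-0.40253505  0.47847915 -0.29198743]
0.003 -0.003 [-8.9  5.7] 0.118 [ 0.6155 -0.1142  0.0893]
0.003 0 [-6.6  2.9] 0.12 [ 0.6136 -0.1133  0.0887]
0.006 -0.003 [-6.5  1.9] 0.1 [ 0.6103 -0.1126  0.086 ]
0.006 0 [-4.   2.5] 0.115 [ 0.6078 -0.1122  0.0856]
9.9 [ 0.60880369 -0.11214381  0.21595858] [ 0.27973085 -0.07347169 -1.12249884]
tilt_deg [-5.71565095  1.61301585] dx,dz tool [ 0.00898802 -0.00423008] 0.09301118399320467
fork end mid [ 0.60696267 -0.11208266  0.08340025]
```

Request:
send_rows(deltas=[[0.015, 0.008, 0, 0.0007, 0, 0, 0], [0.015, 0.008, 0, 0.0007, 0, 0, 0], [0.015, 0.006, 0, 0.0005, 0, 0, 0], [0.015, 0.004, 0, 0.0003, 0, 0, 0], [0.015, 0.004, 0, 0.0003, 0, 0, 0], [0.015, 0.004, 0, 0.0003, 0, 0, 0], [0.015, 0.004, 0, 0.0003, 0, 0, 0], [0.015, 0, 0, 0, 0, 0, 0]])

```text
t: 10.75
position: [0.6092, -0.1123, 0.1835]
ee_rot: [0.677, 0.054, 0.733, -0.05]
ft_force: [-3.9, 1.3, 29.8]
gripper_width: 0.266
```

```bash
python3 - <<'E'
from look import *
s=readout.read_state();print(s["position"],s["t"],s["ft_force"],s["ft_torque"])
p=s["position"]
look("scene",p+[0,0,-.08],"pics/g6.png",150,150,1.9,[])
E
```

```text
[ 0.60924396 -0.11232808  0.18349226] 10.75 [-3.87199325  1.25191103 29.75640453] [0.21903548 1.54082804 0.03818388]
```

View pics/g6.png

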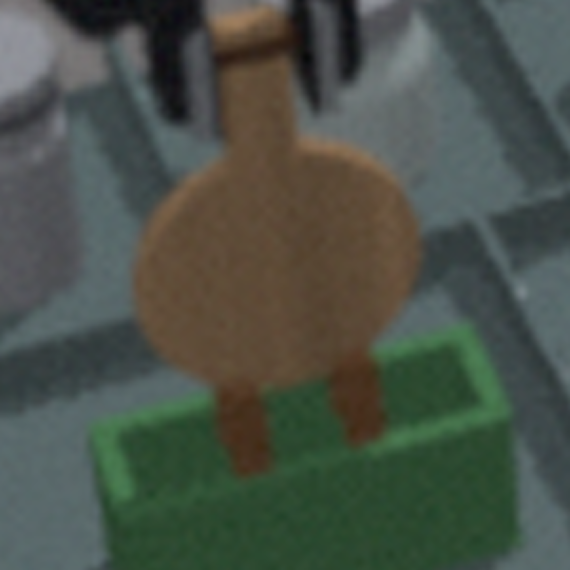

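Picture 11: the forks rest on the +x rim of the stand at (250,470) and (365,435), and the force is 30 N. The button matches the TCP, so the true tilt was about 10°. Backing up and adding the remaining tilt.

Request:
send_rows(deltas=[[0.015, -0.006, 0, -0.0005, 0, 0, 0], [0.015, -0.008, 0, -0.0007, 0, 0, 0], [0.015, 0, 0, 0, 0, 2.5, 0], [0.015, 0, 0, 0, 0, 2.5, 0], [0.015, 0, 0, 0, 0, 0, 0], [0.015, 0, 0, 0, 0, 0, 0]])

```text
t: 11.4
position: [0.6088, -0.1122, 0.1913]
ee_rot: [0.641, 0.057, 0.764, -0.048]
ft_force: [0.3, -0.3, -0.8]
gripper_width: 0.262
```

```bash
cat > m5.py <<'E'
exec(open("m3.py").read().split("b=fit")[0])
# forks+disc only: drop button/tongue (mask trimmed to below disc top)
L=[L[0]]+L[3:]
ring=c.proj(p-[0,0,.034])[0];M[:int(ring[1])]=0
print(T.as_euler("ZYX",degrees=True).round(2))
for dx,dz in((-.002,0),(0,0),(.002,0)):
    def f(a):
        return mod([a[0],dx,dz,a[1]])
    def cost(a):
        m=sil(c,f(a),M.shape);m[:int(ring[1])]=0;return np.sum(m!=M)/M.sum()
    r=minimize(cost,[-.15,0],method="Nelder-Mead",options=dict(initial_simplex=[[-.15,0],[0,0],[-.1,.1]],xatol=1e-4,fatol=1e-5))
    rr=T*R.from_rotvec([r.x[1],r.x[0],0]);h=p+T.apply([dx,0,dz])+rr.apply([.124,0,.0015]);print(dx,np.degrees(r.x).round(1),round(r.fun,3),h.round(4),"x-axis",rr.apply([1,0,0]).round(3))
    if dx==0:
        o=c.im.clip(0,255).astype(np.uint8).copy()
        cv2.drawContours(o,cv2.findContours(sil(c,f(r.x),M.shape),0,1)[0],-1,(0,0,255),1);cv2.drawContours(o,cv2.findContours(M,0,1)[0],-1,(255,255,0),1)
        u,v=int(u*S),int(v*S);cv2.imwrite("pics/m5.png",o[v-200:v+250,u-200:u+200])
E
python3 m5.py
```

```text
11.4 [ 0.60876513 -0.11217825  0.19126496] [ 0.34174577 -0.33409037 -0.75994509]
[171.48  80.   179.99]
-0.002 [-8.9  7.1] 0.119 [ 0.6079 -0.1134  0.0692] x-axis [-0.021 -0.006 -1.   ]
0 [-8.1  4.5] 0.105 [ 0.6061 -0.1126  0.0673] x-axis [-0.033 -0.001 -0.999]
0.002 [-7.3  2.2] 0.087 [ 0.6041 -0.1118  0.0654] x-axis [-0.047  0.005 -0.999]
```

Request:
send_rows(deltas=[[0.015, 0.003, 0, 0.002, 0, 0, 0], [0.015, 0.003, 0, 0.0005, 0, 0, 0], [0.015, 0.003, 0, 0.0005, 0, 0, 0], [0.015, 0.003, 0, 0.0005, 0, 0, 0], [0.015, 0.003, 0, 0.0005, 0, 0, 0], [0.015, 0, 0, 0, 0, 0, 0]])

```text
t: 12.05
position: [0.6096, -0.1123, 0.176]
ee_rot: [0.641, 0.057, 0.764, -0.048]
ft_force: [0.7, -0.3, -0.8]
gripper_width: 0.263
```

Request:
send_rows(deltas=[[0.015, 0.004, 0, 0.0007, 0, 0, 0], [0.015, 0.005, 0, 0.0009, 0, 0, 0], [0.015, 0.005, 0, 0.0009, 0, 0, 0], [0.015, 0.005, 0, 0.0009, 0, 0, 0], [0.015, 0.005, 0, 0.0009, 0, 0, 0], [0.015, 0, 0, 0, 0, 0, 0]])

```text
t: 12.65
position: [0.6096, -0.1123, 0.1511]
ee_rot: [0.641, 0.057, 0.764, -0.048]
ft_force: [0.5, -0.1, -0.3]
gripper_width: 0.262
```

Request:
send_rows(deltas=[[0.015, 0.004, 0, 0.0007, 0, 0, 0], [0.015, 0.003, 0, 0.0005, 0, 0, 0], [0.015, 0.003, 0, 0.0005, 0, 0, 0], [0.015, 0.002, 0, 0.0003, 0, 0, 0], [0.015, 0, 0, 0, 0, 0, 0], [0.015, 0, 0, 0, 0, 0, 0]])

```text
t: 13.25
position: [0.6098, -0.1123, 0.1401]
ee_rot: [0.641, 0.057, 0.764, -0.048]
ft_force: [0.6, -0.7, 0.2]
gripper_width: 0.259
```

Request:
send_rows(deltas=[[0.015, 0.0015, 0, 0.0003, 0, 0, 0], [0.015, 0.0015, 0, 0.0003, 0, 0, 0], [0.015, 0.001, 0, 0.0002, 0, 0, 0], [0.015, 0, 0, 0, 0, 0, 0]])

```text
t: 13.65
position: [0.6106, -0.1125, 0.1386]
ee_rot: [0.643, 0.057, 0.763, -0.048]
ft_force: [-1.2, 0.0, 14.5]
gripper_width: 0.265
```

Request:
send_rows(deltas=[[0.015, -0.0012, 0, 0, 0, 0, 0], [0.015, 0, 0, 0, 0, 0, 0]])

```text
t: 13.85
position: [0.6105, -0.1125, 0.1387]
ee_rot: [0.642, 0.057, 0.763, -0.048]
ft_force: [0.8, -0.9, 8.9]
gripper_width: 0.267
```

Request:
send_rows(deltas=[[0.03, 0, 0, 0, 0, 0, 0], [0.04, 0, 0, 0, 0, 0, 0], [0.05, 0, 0, 0, 0, 0, 0], [0.055, 0, 0, 0, 0, 0, 0], [0.055, -0.01, 0, -0.0017, 0, 0, 0], [0.055, -0.015, 0, -0.0026, 0, 0, 0], [0.055, -0.03, 0, -0.005, 0, 0, 0], [0.055, -0.03, 0, -0.005, 0, 0, 0], [0.055, -0.02, 0, -0.0035, 0, 0, 0]])

```text
t: 14.75
position: [0.6108, -0.1125, 0.2467]
ee_rot: [0.642, 0.057, 0.763, -0.048]
ft_force: [0.1, -0.2, -0.5]
gripper_width: 0.645
```

```bash
python3 - <<'E'
from fit import *
from station import eyes,readout
s=readout.read_state();print(s["t"],s["position"],s["ft_force"])
c=Cam(eyes.read_camera("scene"));cv2.imwrite("pics/rel.png",c.im.clip(0,255))
z=np.array([np.cos(-.15),np.sin(-.15),0])
L=[v-[-.068,0,.0035] for v in LID]
u,v=c.proj([.61,-.112,.09])[0]/S
M=roi(c,wood(c.im),(u-28,v-40,u+28,v+30))
def mod(a): # a: fork end x offset, tilt about y
    b=R.from_euler("ZY",[-.15,np.pi/2+a[2]]);o=np.array([.61,-.112,.012])+z*a[0]+[-z[1]*a[1],z[0]*a[1],0]
    return [b.apply(w-[.124,0,.0015])+o for w in L]
top=c.proj([.623,-.114,.058])[0]
rim=sil(c,[np.array([[x,y,zz] for x in(.57,.66) for y in(-.2,-.03) for zz in(.0,.0595)])],M.shape)>0
def cost(a):
    m=sil(c,mod(a),M.shape);k=~rim;return np.sum((m!=M)&k)/M[k].sum()
r=min((minimize(cost,[0,0,t],method="Nelder-Mead",options=dict(initial_simplex=np.array([[0,0,t],[.004,0,t],[0,.004,t],[0,0,t+.1]]))) for t in(-.1,0,.1)),key=lambda r:r.fun)
print(r.x[:2],np.degrees(r.x[2]),r.fun, mod(r.x)[1].max(0))
E
```

```text
14.75 [ 0.61078982 -0.11248664  0.24666642] [ 0.1468923  -0.21877815 -0.50363507]
[ 0.00037789 -0.0020286 ] -0.924786843008646 0.131551901336074 [ 0.61249904 -0.10409789  0.14401509][ WARN:0@2.310] global loadsave.cpp:1063 imwrite_ Unsupported depth image for selected encoder is fallbacked to CV_8U.
```

The lid is standing in the slot, about 1° off vertical. Now the cup.

Request:
send_rows(deltas=[[0.08, 0, 0, 0, 0, -5, 0], [0.08, 0, 0, 0, 0, -5, 0], [0.085, 0, 0.015, -0.0143, 0, 0, 0], [0.085, 0, 0.025, -0.022, 0, 0, 0], [0.085, 0, 0.025, -0.022, 0, 0, 0], [0.085, 0, 0.025, -0.022, 0, 0, 0], [0.085, 0, 0.025, -0.022, 0, 0, 0], [0.085, 0.02, 0.025, -0.022, 0, 0, 0], [0.085, 0.03, 0.02, -0.018, 0, 0, 0], [0.085, 0.03, 0.013, -0.012, 0, 0, 0], [0.085, 0.03, 0, 0, 0, 0, 0], [0.085, 0.02, 0, 0, 0, 0, 0], [0.085, 0, 0, 0, 0, 0, 0], [0.085, 0, 0, 0, 0, 0, 0]])

```text
t: 16.2
position: [0.4839, 0.0815, 0.1146]
ee_rot: [0.705, 0.053, 0.705, -0.052]
ft_force: [-0.2, -0.4, 0.2]
gripper_width: 0.996
```

Request:
send_rows(deltas=[[0.085, 0.02, 0, 0, 0, 0, 0], [0.085, 0.02, 0, 0, 0, 0, 0], [0.085, 0.012, 0, 0, 0, 0, 0], [0.085, 0.008, 0, 0, 0, 0, 0], [0.085, 0, 0, 0, 0, 0, 0], [0.045, 0, 0, 0, 0, 0, 0], [0.045, 0, 0, 0, 0, 0, 0], [0.045, 0, 0, 0, 0, 0, 0], [0.045, 0, 0, 0, 0, 0, 0]], newtons=25)

```text
t: 17.1
position: [0.4844, 0.0816, 0.0547]
ee_rot: [0.706, 0.053, 0.705, -0.052]
ft_force: [-0.5, -0.6, 6.4]
gripper_width: 0.695
```

Request:
send_rows(deltas=[[0.045, -0.005, 0, 0, 0, 0, 0], [0.045, -0.015, 0, 0, 0, 0, 0], [0.045, -0.02, 0, 0, 0, 0, 0], [0.045, -0.02, 0, 0, 0, 0, 0], [0.045, -0.01, 0, 0, 0, 0, 0], [0.045, 0, 0, 0, 0, 0, 0], [0.045, 0, 0, 0, 0, 0, 0]])

```text
t: 17.8
position: [0.4836, 0.0814, 0.1232]
ee_rot: [0.705, 0.052, 0.705, -0.053]
ft_force: [0.0, 0.2, -2.1]
gripper_width: 0.69
```

```bash
cat > m6.py <<'E'
from fit import *
from station import eyes,readout
s=readout.read_state();p=s["position"];print(s["t"],p,s["ft_force"],s["gripper_width"])
c=Cam(eyes.read_camera("scene"))
u,v=c.proj([.635,.113,.05])[0]/S
im=c.im;white=(im.min(2)>135)&(im.max(2)-im.min(2)<40)
W=roi(c,white,(u-30,v-25,u+30,v+30))
ed=cv2.Canny(cv2.GaussianBlur(im.clip(0,255).astype(np.uint8),(0,0),3),25,60)
# rim by edge distance: project outer circle (r=.037) and hollow (r=.027)
D=cv2.distanceTransform(255-ed,cv2.DIST_L2,5)
a=np.linspace(0,2*np.pi,120,endpoint=False)
def ring(x,y,r,z,k=a):return np.c_[x+r*np.cos(k),y+r*np.sin(k),0*k+z]
def score(q):
    t=0
    for r,k in((.037,a[(a>1.9)&(a<6)]),(.027,a)):
        P=c.proj(ring(q[0],q[1],r,.05,k)).astype(np.float32);t+=np.minimum(cv2.remap(D,P[None,:,0],P[None,:,1],1),15).mean()
    return t
g=min(((score((x,y)),x,y) for x in np.arange(.625,.645,.0005) for y in np.arange(.103,.122,.0005)));print("cellar scene",g)
l,t,r,b=[int(x) for x in(c.proj(p)[0][0]-150,c.proj(p)[0][1]-80,c.proj(p)[0][0]+150,c.proj(p)[0][1]+170)]
Mb=roi(c,blue(im),(l/S,t/S,r/S,b/S))
def mod(q):return [cyl(q,.030,q[2]-.012,q[2]+.028),cyl(q,.018,q[2]-.025,q[2]-.012)]
low=int(c.proj(p-[0,0,.012])[0][1])
f=fit([c],[Mb],mod,[p[0],p[1],p[2]-.018],[.004,.004,.004]);print("cup",f, "rel TCP",f[0]-p)
E
python3 m6.py
```

```text
17.8 [0.48359379 0.08143729 0.12317252] [ 0.00631741  0.22083455 -2.05859831] 0.6895763018179356
cellar scene (np.float32(14.554318), np.float64(0.6349999999999989), np.float64(0.1105))
cup (array([0.40035698, 0.12513835, 0.03643938]), np.float64(0.07737079779227296)) rel TCP [-0.08323681  0.04370107 -0.08673314]
```

Request:
send_rows(deltas=[[0.045, 0, 0.004, 0.011, 0, 0, 0], [0.045, 0, 0.007, 0.019, 0, 0, 0], [0.045, 0, 0.009, 0.025, 0, 0, 0], [0.045, 0, 0.009, 0.025, 0, 0, 0], [0.045, 0, 0.009, 0.025, 0, 0, 0], [0.045, 0, 0.008, 0.02, 0, 0, 0], [0.045, 0, 0.005, 0.014, 0, 0, 0], [0.045, 0, 0.0022, 0.006, 0, 0, 0], [0.045, 0, 0, 0, 0, 0, 0], [0.045, 0, 0, 0, 0, 0, 0], [0.045, 0, 0, 0, 0, 0, 0]])

```text
t: 18.95
position: [0.6345, 0.1125, 0.1237]
ee_rot: [0.705, 0.052, 0.705, -0.053]
ft_force: [0.1, 0.1, -1.7]
gripper_width: 0.692
```

```bash
python3 - <<'E'
from fit import *
from station import eyes,readout
s=readout.read_state();p=s["position"];print(s["t"],p,s["ft_force"])
c=Cam(eyes.read_camera("scene"));im=c.im.clip(0,255).astype(np.uint8).copy()
u,v=c.proj([.635,.113,.07])[0].astype(int)
a=np.linspace(0,2*np.pi,60)
for q,col in(((.6348,.1125),(0,0,255)),((.6348,.1105),(0,255,0))):
  for r in(.037,.027):
    P=np.c_[q[0]+r*np.cos(a),q[1]+r*np.sin(a),0*a+.05];cv2.polylines(im,[c.proj(P).astype(np.int32)],True,col,1)
for z,r in((-.018+.028,.03),(-.018-.012,.03)):
    P=np.c_[p[0]+r*np.cos(a),p[1]+r*np.sin(a),0*a+p[2]+z];cv2.polylines(im,[c.proj(P).astype(np.int32)],True,(0,255,255),1)
cv2.imwrite("pics/cup.png",cv2.resize(im[v-160:v+120,u-160:u+160],None,fx=2,fy=2,interpolation=cv2.INTER_CUBIC))
E
```

```text
18.95 [0.63449655 0.11249088 0.12365429] [ 0.10690865  0.05968839 -1.72270844]
```

View pics/cup.png

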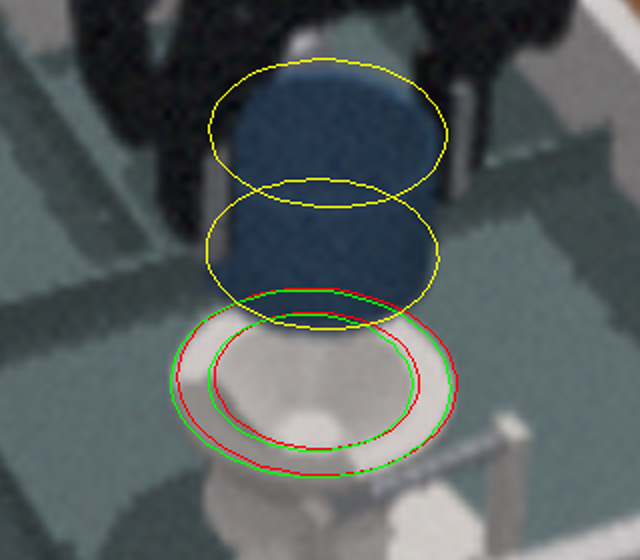

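Picture 12: the cup is over the hollow, bottom edge at (320,335), and the projected rim ellipse matches the cellar within about 2 mm. The cup's mouth isn't clear in this view, so I'll check the tilt numerically.

```bash
cat > m7.py <<'E'
from fit import *
from station import eyes,readout
import sys
s=readout.read_state();p=s["position"];print(s["t"],p)
c=Cam(eyes.read_camera("scene"));im=c.im
u,v=c.proj(p)[0].astype(int)
col=im[v-130:v+170,u-12:u+12].mean(1)
for i in range(0,300,6):print(v-130+i,col[i].round().astype(int),end="; ")
print()
B=(im[...,0]-im[...,2]>14)
M=roi(c,B,((u-90)/S,(v-110)/S,(u+90)/S,(v+140)/S))
pr=lambda m:[(int(np.nonzero(m[:,k])[0].min()),int(np.nonzero(m[:,k])[0].max())) for k in(u-30,u-15,u,u+15,u+30)]
print("obs",pr(M),"u,v",u,v)
q=s["ee_rot"];T=R.from_quat([*q[1:],q[0]])
for t in(-30,-20,-10,0,10,20):
    r=T*R.from_euler("y",t,degrees=True)
    # cup frame with x down, z sideways
    sw=lambda w:w[:,[2,1,0]]*[-1,1,1]
    parts=[r.apply(sw(w)+[.018,0,0])+p for w in(cyl((0,0),.03,-.012,.028),cyl((0,0),.0226,-.02,-.012),cyl((0,0),.012,-.027,-.02))]
    rim=r.apply(sw(cyl((0,0),.03,.028,.028))+[.018,0,0])+p
    P=c.proj(rim);k=np.abs(P[:,0]-u)<12
    print(t,pr(sil(c,parts,M.shape)),"rim v",P[k][:,1].min().round(),P[k][:,1].max().round())
E
python3 m7.py
```

```text
19.0 [0.6345444  0.11248    0.12383034]
720 [22 18 18]; 726 [20 18 16]; 732 [25 22 20]; 738 [26 22 21]; 744 [24 20 19]; 750 [23 19 18]; 756 [22 19 18]; 762 [22 20 17]; 768 [23 19 20]; 774 [30 27 23]; 780 [63 60 55]; 786 [117 112 106]; 792 [118 112 107]; 798 [107 100  94]; 804 [111  89  71]; 810 [77 56 38]; 816 [73 53 37]; 822 [74 56 38]; 828 [74 54 36]; 834 [76 55 38]; 840 [75 54 36]; 846 [75 55 37]; 852 [77 57 39]; 858 [75 55 36]; 864 [79 58 38]; 870 [82 61 41]; 876 [80 59 41]; 882 [75 55 36]; 888 [75 56 38]; 894 [74 54 37]; 900 [75 55 37]; 906 [76 57 40]; 912 [75 55 37]; 918 [75 54 37]; 924 [74 54 36]; 930 [77 59 43]; 936 [115 108 104]; 942 [154 156 160]; 948 [156 158 161]; 954 [155 156 161]; 960 [154 155 160]; 966 [154 156 160]; 972 [158 160 163]; 978 [181 182 188]; 984 [191 194 198]; 990 [189 191 196]; 996 [157 159 163]; 1002 [137 138 142]; 1008 [128 130 133]; 1014 [112 112 115]; 
obs [(808, 929), (801, 933), (799, 935), (779, 932), (788, 927)] u,v 1201 850
-30 [(827, 930), (822, 935), (820, 942), (818, 941), (817, 937)] rim v 818.0 844.0
-20 [(818, 931), (814, 936), (812, 941), (811, 939), (812, 934)] rim v 811.0 853.0
-10 [(810, 930), (806, 936), (805, 938), (805, 936), (808, 932)] rim v 805.0 863.0
0 [(803, 928), (799, 934), (799, 936), (800, 934), (804, 928)] rim v 799.0 873.0
10 [(799, 927), (795, 931), (794, 933), (795, 931), (801, 926)] rim v 794.0 882.0
20 [(797, 925), (791, 929), (790, 931), (793, 928), (799, 920)] rim v 790.0 891.0
```

The near rim line at v≈871 and the extents 799–935 match an upright cup (tilt 0) centred on the TCP. Lowering.

Request:
send_rows(deltas=[[0.045, 0.008, 0, 0, 0, 0, 0], [0.045, 0.01, 0, 0, 0, 0, 0], [0.045, 0.008, 0, 0, 0, 0, 0], [0.045, 0.006, 0, 0, 0, 0, 0], [0.045, 0.004, 0, 0, 0, 0, 0], [0.045, 0.002, 0, 0, 0, 0, 0], [0.045, 0.002, 0, 0, 0, 0, 0], [0.045, 0, 0, 0, 0, 0, 0]])

```text
t: 19.85
position: [0.6351, 0.1126, 0.0835]
ee_rot: [0.705, 0.053, 0.705, -0.052]
ft_force: [-0.7, -0.0, -1.6]
gripper_width: 0.693
```

Request:
send_rows(deltas=[[0.045, 0.001, 0, 0, 0, 0, 0], [0.045, 0.001, 0, 0, 0, 0, 0], [0.045, 0.001, 0, 0, 0, 0, 0], [0.045, 0, 0, 0, 0, 0, 0]])

```text
t: 20.25
position: [0.6352, 0.1126, 0.081]
ee_rot: [0.705, 0.053, 0.705, -0.052]
ft_force: [-0.6, 0.5, 0.4]
gripper_width: 0.692
```

Request:
send_rows(deltas=[[0.045, 0.001, 0, 0, 0, 0, 0], [0.045, 0.0005, 0, 0, 0, 0, 0], [0.045, 0, 0, 0, 0, 0, 0]])

```text
t: 20.55
position: [0.6356, 0.1127, 0.0809]
ee_rot: [0.706, 0.053, 0.704, -0.052]
ft_force: [-2.8, -1.6, 8.7]
gripper_width: 0.691
```

Request:
send_rows(deltas=[[0.045, 0, -0.0006, -0.0007, 0, 0, 0], [0.045, 0, 0, 0, 0, 0, 0], [0.045, 0, 0, 0, 0, 0, 0]])

```text
t: 20.85
position: [0.6353, 0.1125, 0.0808]
ee_rot: [0.706, 0.053, 0.704, -0.052]
ft_force: [0.6, 0.7, 6.5]
gripper_width: 0.694
```

Request:
send_rows(deltas=[[0.045, -0.0005, 0, 0, 0, 0, 0], [0.06, 0, 0, 0, 0, 0, 0], [0.07, 0, 0, 0, 0, 0, 0], [0.08, 0, 0, 0, 0, 0, 0], [0.085, 0, 0, 0, 0, 0, 0], [0.085, 0, 0, 0, 0, 0, 0], [0.085, -0.01, 0, 0, 0, 0, 0], [0.085, -0.02, 0, 0, 0, 0, 0], [0.085, -0.03, 0, 0, 0, 0, 0], [0.085, -0.04, 0, 0, 0, 0, 0], [0.085, -0.04, 0, 0, 0, 0, 0], [0.085, 0, 0.02, -0.03, 0, 0, 0], [0.085, 0, 0.02, -0.04, 0, 0, 0], [0.085, 0, 0.02, -0.04, 0, 0, 0], [0.085, 0, 0.02, -0.04, 0, 0, 0], [0.085, 0, 0.02, -0.04, 0, 0, 0], [0.085, 0, 0.02, -0.04, 0, 0, 0], [0.085, 0, 0, 0, 0, 0, 0]])

```text
t: 22.65
position: [0.4213, 0.267, 0.2212]
ee_rot: [0.705, 0.052, 0.705, -0.05]
ft_force: [-0.1, 0.6, 0.1]
gripper_width: 0.996
```

```bash
python3 - <<'E'
from fit import *
from station import eyes,readout
s=readout.read_state();print(s["t"],s["position"],s["ft_force"])
C={n:Cam(eyes.read_camera(n)) for n in("top","scene")}
for n in C:
    cv2.imwrite(f"pics/fin_{n}.png",C[n].im[::2,::2].clip(0,255).astype(np.uint8))
    c=C[n];u,v=c.proj([.635,.1125,.062])[0]/S
    M=roi(c,blue(c.im),(u-22,v-25,u+22,v+25))
    # cup in place: tilt fit
    def mod(a):
        r=R.from_rotvec([a[2],a[3],0]);o=[a[0],a[1],.0619]
        return [r.apply(w)+o for w in(cyl((0,0),.03,-.012,.028),)]
    f=fit([c],[M],mod,[.635,.1125,0,0],[.003,.003,.1,.1]);print(n,f[0][:2],np.degrees(f[0][2:]),f[1])
    for z in(.058,.0619,.066):
        g=fit([c],[M],lambda a:[cyl(a,.03,z-.012,z+.028)],[.635,.1125],[.003,.003]);print(z,g[0],g[1])
for n in C:
  for t in("lid","cup_center","grinder","jar","infuser","grater"):
    print(n,t,[(round(m["score"],2),m["rect"]) for m in eyes.masks_of(n,t)][:5])
E
```

```text
22.65 [0.42130719 0.26703842 0.22122353] [-0.05423371  0.63574497  0.0675843 ]
top [0.63713026 0.11352289] [ 1.32620525 -8.81232729] 0.06629834254143646
0.058 [0.635  0.1125] 0.13914942824103815
0.0619 [0.63665903 0.11282831] 0.15019915199794423
0.066 [0.63589195 0.11423083] 0.1590646280354619
scene [0.6339058  0.11186991] [-0.35149051 -7.68923229] 0.0621459912245712
0.058 [0.62867149 0.11419651] 0.06581571599521341
0.0619 [0.63205479 0.11216936] 0.07778220981252493
0.066 [0.63592651 0.10907373] 0.08719585161547666
top lid [(0.81, [311.7, 72.2, 348.1, 121.9]), (0.8, [354.2, 179.7, 381.6, 191.3]), (0.76, [133.4, 185.5, 174.0, 234.1]), (0.62, [129.4, 119.7, 178.0, 155.6])]
top cup_center [(0.7, [262.2, 159.3, 287.7, 188.4]), (0.54, [352.7, 184.2, 383.7, 193.1])]
top grinder [(0.9, [370.4, 240.4, 386.3, 257.5]), (0.74, [258.4, 154.9, 290.7, 188.1]), (0.65, [351.7, 183.4, 380.0, 192.1])]
top jar [(0.84, [322.1, 233.1, 347.7, 260.3])]
top infuser [(0.65, [236.5, 221.0, 255.8, 240.4]), (0.6, [260.8, 152.6, 289.5, 191.3])]
top grater [(0.73, [312.3, 153.1, 323.3, 210.9])]
scene lid [(0.96, [178.8, 232.6, 213.9, 272.8]), (0.96, [296.3, 126.1, 323.0, 153.3]), (0.82, [351.8, 185.3, 406.8, 203.5]), (0.76, [407.4, 220.1, 462.8, 241.3]), (0.66, [274.6, 319.8, 320.2, 386.0])]
scene cup_center [(0.39, [232.4, 243.1, 267.4, 282.4])]
scene grinder [(0.97, [143.4, 218.7, 169.9, 254.2]), (0.17, [280.5, 188.8, 301.0, 216.2])]
scene jar [(0.78, [187.3, 204.5, 213.0, 241.4]), (0.38, [176.3, 229.7, 214.7, 272.7])]
scene infuser []
scene grater [(0.89, [234.0, 243.8, 263.7, 286.1])]
```

```bash
cat > m8.py <<'E'
from fit import *
from station import eyes,readout
import sys
print(readout.read_state()["t"])
def run(tag,img,x,y,z):
    for n in("top","scene"):
        d=eyes.read_camera(n)
        if img: d["img"]=cv2.imread(f"pics/{n}0.png")
        c=Cam(d);u,v=c.proj([x,y,z])[0]/S
        for th in(20,28,40):
            M=roi(c,(c.im[...,0]-c.im[...,2]>th),(u-22,v-25,u+22,v+25))
            M=cv2.drawContours(M*0,[cv2.convexHull(np.vstack(cv2.findContours(M,0,1)[0]))],-1,1,-1)
            def mod(a):
                r=R.from_rotvec([a[2],a[3],0]);o=[a[0],a[1],z]
                return [r.apply(w)+o for w in(cyl((0,0),.03,-.012,.028),)+((cyl((0,0),.02,-.024,-.012),) if img else ())]
            f=fit([c],[M],mod,[x,y,0,0],[.003,.003,.1,.1])
            vv,uu=np.nonzero(M);print(tag,n,th,f[0][:2].round(4),np.degrees(f[0][2:]).round(1),round(f[1],3),(uu.min(),uu.max(),vv.min(),vv.max()))
            if th==28:
                m=sil(c,mod([x,y,0,0]),M.shape);vv,uu=np.nonzero(m);print("   level model box",(uu.min(),uu.max(),vv.min(),vv.max()))
        if not img:
            U,V=int(u*S),int(v*S);P=c.proj(cyl((x,y),.03,z+.028,z+.028));print("rim v",P[:,1].min(),P[:,1].max())
            if n=="scene":print([(V-100+i,int(k.mean())) for i,k in enumerate(c.im[V-100:V+110,U-10:U+10].mean((1,2)))][::5])
run("drawer",1,.484,.0815,.036);run("seat",0,.635,.1125,.0619)
E
python3 m8.py
```

```text
23.35
drawer top 20 [0.4827 0.0825] [0.2 6.8] 0.039 (np.int64(1092), np.int64(1198), np.int64(897), np.int64(1002))
drawer top 28 [0.4836 0.0827] [1.8 1.7] 0.02 (np.int64(1094), np.int64(1196), np.int64(899), np.int64(1000))
   level model box (np.int64(1097), np.int64(1197), np.int64(899), np.int64(1000))
drawer top 40 [0.484  0.0824] [-0.1  0.6] 0.042 (np.int64(1096), np.int64(1194), np.int64(901), np.int64(998))
drawer scene 20 [0.4842 0.0795] [1.2 3.4] 0.041 (np.int64(951), np.int64(1061), np.int64(775), np.int64(895))
drawer scene 28 [0.4831 0.08  ] [1.5 4.6] 0.058 (np.int64(952), np.int64(1059), np.int64(777), np.int64(893))
   level model box (np.int64(955), np.int64(1061), np.int64(773), np.int64(898))
drawer scene 40 [0.4506 0.0997] [ 74.2 -42.5] 0.741 (np.int64(954), np.int64(1057), np.int64(781), np.int64(844))
seat top 20 [0.6368 0.1135] [ 0.8 -7.7] 0.026 (np.int64(1052), np.int64(1150), np.int64(643), np.int64(745))
seat top 28 [0.6365 0.1134] [ 0.6 -7.5] 0.048 (np.int64(1053), np.int64(1149), np.int64(644), np.int64(745))
   level model box (np.int64(1050), np.int64(115
[... 424 characters left out ...]
(np.int64(1140), np.int64(1257), np.int64(865), np.int64(998))
seat scene 40 [0.6205 0.1211] [-16.8 -37.1] 0.236 (np.int64(1138), np.int64(1252), np.int64(868), np.int64(945))
rim v 864.7502314920014 939.7236008696864
[(841, 82), (846, 84), (851, 93), (856, 94), (861, 98), (866, 92), (871, 71), (876, 54), (881, 53), (886, 52), (891, 53), (896, 52), (901, 53), (906, 55), (911, 54), (916, 53), (921, 53), (926, 58), (931, 60), (936, 71), (941, 75), (946, 55), (951, 51), (956, 53), (961, 54), (966, 54), (971, 53), (976, 52), (981, 53), (986, 53), (991, 52), (996, 75), (1001, 127), (1006, 132), (1011, 119), (1016, 131), (1021, 167), (1026, 154), (1031, 121), (1036, 114), (1041, 116), (1046, 117)]
```

The near and far cup rim lines in the scene view (940 and 868) match the level, seated model (940 and 865). The top-view rim matches within about 1 mm. Handing in.

```bash
python3 -c "
from station import workorder,readout
print(workorder.finish_job());print(readout.read_state()['t'])"
```

```text
the job is handed in; nothing more can be done
None
the job is handed in; nothing more can be done
```

The lid and the cup are both in place, both released, and the job is handed in at about 23 s of the 72 s allowed. No verdict was reported.

- **Lid:** I raised the bamboo lid on its hinge, lifted it straight up off the pin, and stood it in the green slot. It tilted about 10° in the grip, so the first lowering touched the slot rim with about 30 N. I backed off, corrected the tilt and lowered it to the floor. After release the silhouette fit put it centred in the slot, about 1° off vertical.
- **Cup:** I lowered the blue cup into the hollow until contact (about 6–9 N), nudged it under 1 mm to null the side force, and released it.
- **Cup check that disagreed:** Both cameras' rim lines match a level, centred, fully seated cup to about 1 mm. Some silhouette fits gave about 8° of tilt. I judged that an artefact, because a real 8° tilt would have moved the rim by several pixels more than I saw.
- **Bystanders:** The grater, jar and grinder showed up in their original places in both cameras. The infuser showed there in the top view only, because the scene detector missed it at the end.
- **Not checked by eye:** I had used all 12 picture views, so the final state of both items was checked only by numbers, and the lid was not re-fitted just before hand-in.

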